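Click the loose lid of a paint tub home with the lid press

ROBOT

A 7-joint arm with a two-finger parallel gripper is mounted at the origin on the work surface. World frame = base frame: x ahead of the robot, y to its left, z up, the work surface at z = 0. Lengths are in m, angles in degrees, forces in N, time in s.
With the tool pointing down it reaches from about 0.425 to 0.875 m from the base axis. Payload 4.7 kg.
Tool frame: the origin (TCP) lies midway between the tips of the shut fingers; the grasp point (between the pads) lies 19 mm behind it; z points along the fingers, x is the direction in which the jaws open and shut, and the axes are right-handed (so a half turn about z gives the same grasp; the last joint's range is limited). The gripper opens to 87 mm and grips with 3 to 60 N. Pads are 19 mm wide; open, the fingers measure 117 mm over their backs; the gripper's body (75 mm by 190 mm) begins 51 mm behind the grasp point.
Start: joints at [67.386, 18.392, -4.016, 83.108, 1.295, 78.541, -3.26], TCP at [0.258, -0.596, 0.223] pointing down, gripper open.
Joint ranges: [-163.93, 163.93], [-17.29, 119.83], [-79.2, 71.16], [3.27, 140.29], [-89.18, 269.18], [5.43, 117.66], [-154.24, 154.24]. Speed limits (degrees/s): [147.25, 147.25, 180, 180, 180, 180, 180].

INTERFACE

Orientations are given as [roll, pitch, yaw] about the fixed x, y, z axes, in that order (R = Rz(yaw) Ry(pitch) Rx(roll)).
In Python, from cell import env gives the robot as it stands.
- The arm moves only by the tool carry_out, never from a script. Its argument "plan" is a list of rows, each an object with "grip": the closure, from 0 (fully open) to 1 (shut); "dp": the shift along the tool's x, y, z in m, a list of three; "rotation": the turn, a rotation vector about the tool's x, y, z in degrees, a list of three. In form: [{"grip": grip, "dp": [dx, dy, dz], "rotation": [wx, wy, wz]}, ...]. A call has 1 to 8 rows; each row shifts and turns the pose as measured when the row begins, along the tool's axes as they then stand; what a row does not reach is not made up. A row lasts 1/12 s, in which the tool goes at most 41.7 mm and 7.16 degrees, less where a joint would pass 70% of its speed; a pose out of reach is approached as far as the arm can. A call is refused whole if a number of a shift passes 0.0417 or a number of a turn 7.16, either way. A call with a gripper value outside its range is refused whole. The fingers move at their own pace and stop on an object; "force" is the grip in N (left out, the last holds). Time passes only in rows, so rows that do not move let the fingers close. It gives the time, the measured TCP pose, the force and the opening at its end, in the units of the state.
- env.get_obs(): the state, without advancing time (a new reading comes with each control period).
- env.read_camera(name): name is "scene" or "top" or "wrist"; returns the picture (384x512x3 uint8, red, green, blue); there is no depth.
- env.camera_params(name): a dict with "fx", "fy", "cx", "cy" (pixels), "R" (3x3) and "t" (3): a world point X has camera coordinates R X + t. Camera axes: x right, y down, z forward; pixel columns grow to the right and rows downward; lengths in m; the calibration is good to about 2 mm. A picture is of the moment at which its call begins: read the wrist's pose just before it. camera_params takes no time and is no camera call; for the wrist camera it gives the pose at the moment of the call.
- env.sign_off(): hands the job in, once; it reports no verdict.
The state is a dict: "time_s": time; "qpos": joint angles; "joint_velocities": joint speeds; "effort": joint torques, N m; "tool_pos": TCP position; "tool_rot": TCP orientation; "force": force on the tool from outside, world axes, zero at the start; "wrist_torque": the same for the moment, N m; "grip_width": finger opening in m.
Only numpy, scipy, OpenCV 4.12 (cv2) and the standard library are available. Lean on these libraries where they do the work, as an engineer would, in place of code of your own. Each camera call takes 0.05 s, during which the arm holds its last target. There are 200 camera calls.

TASK

The white lid of the crimson paint tub has only been laid in its mouth. Take the wooden-handled lid press out of its sloping rest, press its flat foot squarely onto the middle of the lid until the lid clicks fully home and sits flush, without overdoing the force and without touching the lid with the gripper. Then stand the press upright on the round cork coaster and let go, leaving the other things where they are.

Things in the scene. Friction and masses are not known exactly. Their poses are not given: they have to be found in the camera images.
- tub_rim (a point): Centre of the mouth of the crimson (red) paint tub, level with its rim; z up. Round tub, 72 mm across, 80 mm tall, fixed firmly to the table. A blue and a yellow tub of the same shape, already closed, stand near it; the three may be in each other's places.
- tub: The same crimson tub, origin under its centre. Four sprung balls in its mouth catch a bead on the lid: pushed straight down, the resistance rises to a peak of about 10 to 22 N (differs from run to run, more if pushed fast) some 3 mm short of home, then the lid snaps down by itself and bottoms on the rigid rim. Pushed off-centre or with a slanting foot the lid cocks. Over 70 N on it would crack it.
- lid_top (a point): Centre of the flat top of the crimson tub's loose white lid; z is its upward axis. 66 mm across, a 6 mm thick flange over a plug 16 mm deep, 40 g. At the start it rests level on the sprung balls in the mouth with its top about 11 mm above tub_rim; fully home, the flange lies flush on the rim and its top is 6 mm above tub_rim.
- press_grip (a point): Point on the axis of the lid press at the height to grip, 72 mm above the underside of its foot; z is its axis, foot to top. Turned tool, 98 mm tall, 0.2 to 0.4 kg: foot disc 52 mm across, 16 mm thick, brass with black rubber underside; round wooden handle 28 mm across from 26 to 92 mm above the underside, rounded at the top. At the start it leans 30 degrees in the sloping rest.
- press_foot (a point): Centre of the flat underside of the press's foot; z is the press's axis.
- rest: Wooden sloping rest, 110 by 90 mm, fixed to the table, origin on the table under its centre, z up. Its seat slopes 30 degrees, so that the press leans along the rest's -x, roughly away from the robot. A lip 10 mm high stands beside the press's foot on the low side and both flanks, about 2 mm off; draw the press out along its own axis.
- coaster: Round cork coaster, 100 mm across, 5 mm thick, fixed to the table; origin at the centre of its underside.
- tub_blue: Blue paint tub, closed, 72 mm across, 86 mm tall with its lid; loose bystander; origin under its centre.
- tub_yellow: Yellow paint tub, closed, 72 mm across, 86 mm tall with its lid; loose bystander; origin under its centre.
- ink: Black ink bottle, 52 mm across, 120 mm tall; bystander; origin under its centre.
- pigment: Red bottle, 64 mm across, 130 mm tall; bystander; origin under its centre.
- bowl: White bowl, 110 mm across, 50 mm tall; bystander; origin under its centre.
- brush: Paint brush lying on the table; bystander; origin under its middle.
Mind the look-alikes: they are no part of the job. Several things look just like the coaster: the one meant starts farthest to the robot's right.

How it is judged (in metres and radians):
On the way, in this order (a step that is already met when the one before it is completed fails the run):
1. the upright press is pushed down on the middle of the still-proud lid (contact force between press and lid above 5 N and angle between press_grip's own z axis and vertical below 0.12 rad and horizontal distance between press_foot and lid_top below 0.012 m and z of lid_top in the frame of tub_rim above 0.0085 m), for 0.02 s.
2. the lid clicks home, level, under the press (z of lid_top in the frame of tub_rim below 0.008 m and angle between lid_top's own z axis and vertical below 0.04 rad and horizontal distance between lid_top and tub_rim below 0.004 m and distance between press_foot and lid_top below 0.02 m and angle between press_grip's own z axis and vertical below 0.12 rad), for 0.02 s.
At the end, for the whole second after the job is handed in: The crimson tub's lid is home: its top less than 8 mm above the rim, within 4 mm of the tub's axis and tilted under 0.04 rad; the press stands upright (within 0.06 rad), released and at rest on the cork coaster, its foot within 30 mm of the coaster's centre (z of lid_top in the frame of tub_rim below 0.008 m and angle between lid_top's own z axis and vertical below 0.04 rad and horizontal distance between lid_top and tub_rim below 0.004 m and angle between press_grip's own z axis and vertical below 0.06 rad and horizontal distance between press_foot and coaster below 0.03 m and z of press_foot in the frame of coaster between 0.002 and 0.009 m and linear speed of each of press, lid below 0.02 m/s); the robot touches nothing.
It fails at once if the press is forced onto the lid with more than 70 N (contact force between press and lid above 70 N).
It fails at once if the gripper or arm touches the lid (contact force between any of the fingers, the arm and lid above 0.5 N).
It fails at once if a bystander is shifted by more than 30 mm (distance of any of tub_blue, tub_yellow, ink, pigment, bowl, brush from where it was at the start of the episode above 0.03 m).
It also fails if it takes over 48 s, if anything falls off the work surface, if the arm or the gripper's body presses on something with over 40 N, if the wrist force passes 120 N, or if a joint passes its speed limit or range.

## Working session

There is one attempt and no reset: what is moved stays moved. The work goes in short steps, Python scripts to look and compute and a tool call to move; the robot and the scene stay as the last step left them, time stands still between calls to the robot, and variables do not carry over. Pictures are saved under pics/ and viewed, about 8 in all and at most 12, crops included, and the job is handed in when it is done.

Besides the shell and the picture viewer there is one more tool, called as a command line: name --argument value ..., lists and objects as JSON in quotes. carry_out: Moves the arm, as the interface text tells. Its arguments: {"type":"object","properties":{"plan":{"type":"array","items":{"type":"object","properties":{"grip":{"type":"number"},"dp":{"type":"array","items":{"type":"number"}},"rotation":{"type":"array","items":{"type":"number"}}}}},"force":{"type":"number"}},"required":["plan"]}

```bash
mkdir -p pics; python3 - <<'E'
from cell import env
import cv2,numpy as np
o=env.get_obs();print(o)
for n in("scene","top"):
    im=env.read_camera(n);np.save(f"pics/{n}0.npy",im);cv2.imwrite(f"pics/{n}0.png",cv2.resize(im[:,:,::-1],(800,600),interpolation=cv2.INTER_CUBIC))
    p=env.camera_params(n);print(n,p)
p=env.camera_params("wrist");print(p)
E
```

```text
{'time_s': 0.0, 'qpos': array([67.38544744, 18.43935363, -4.01586519, 83.17423963,  1.29737227,
       78.53936959, -3.2592272 ]), 'joint_velocities': array([-0.00878055, -0.0378792 , -0.04685098,  0.07123397, -0.07087782,
        0.00955444, -0.00881865]), 'effort': array([ 5.78646541e-04, -4.91289067e+01, -4.03133305e-01, -3.12529743e+01,
       -6.38213125e-02,  4.34953964e-02,  1.57193399e-04]), 'tool_pos': array([ 0.25810846, -0.59596902,  0.22146403]), 'tool_rot': array([ 1.79992143e+02,  1.07589073e-01, -6.65741568e+01]), 'force': array([ 0.03485386, -0.25329325,  0.91412097]), 'wrist_torque': array([-0.01977908,  0.01721554,  0.05464084]), 'grip_width': 0.08731574044157481}
scene {'fx': 381.57872993598534, 'fy': 381.57872993598534, 'cx': 258.30266497058074, 'cy': 196.3389855695504, 'R': array([[-0.05068789,  0.99871351, -0.0014336 ],
       [ 0.77622342,  0.03849251, -0.62928176],
       [-0.62841702, -0.03300976, -0.77717592]]), 't': array([ 0.00306061, -0.34727659,  1.5708779 ])}
top {'fx': 380.3041427426217, 'fy': 380.3041427426217, 'cx': 253.8581845899537, 'cy': 187.54285621514126, 'R': array([[ 0.02787958, -0.99960874, -0.002258  ],
       [-0.98385393, -0.02704053, -0.17691878],
       [ 0.1767885 ,  0.00715397, -0.98422286]]), 't': array([-0.01291394,  0.5397082 ,  0.96668748])}
{'fx': 287.91319584872883, 'fy': 287.91319584872883, 'cx': 254.76443217691897, 'cy': 194.11496465976924, 'R': array([[ 0.3983378 , -0.91723691, -0.00185764],
       [-0.8863955 , -0.38546319,  0.25636137],
       [-0.23586017, -0.10047182, -0.96657922]]), 't': array([-0.64770782, -0.03185253,  0.38888831])}
```

View pics/scene0.png

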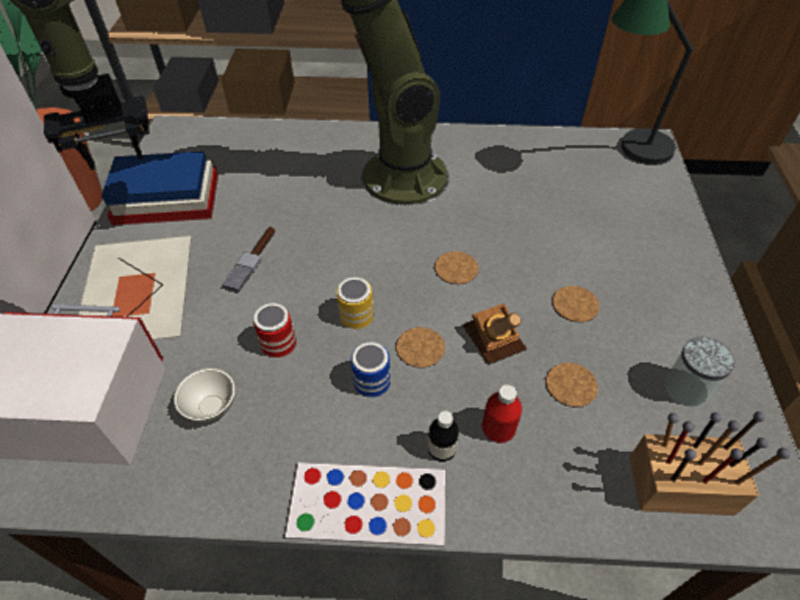

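View pics/top0.png

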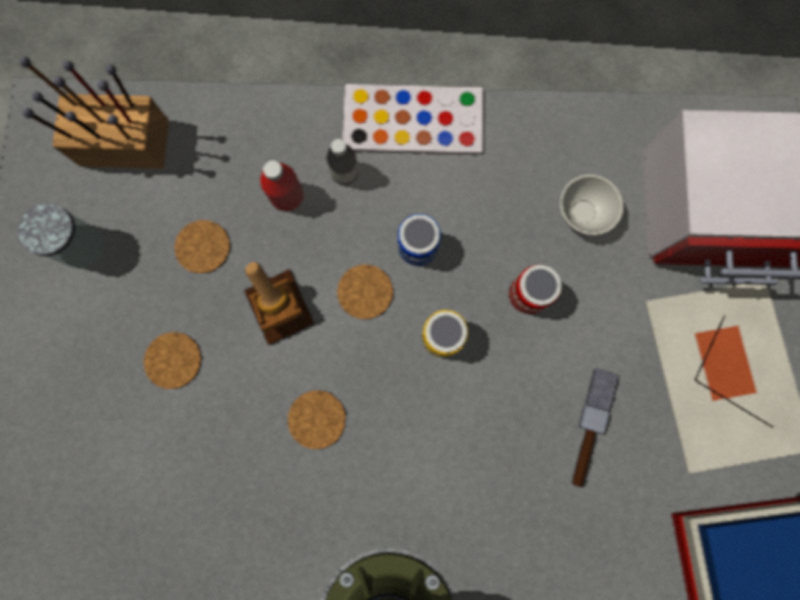

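The scene shows the crimson tub at (275,330), with the press in its rest at (500,325). The top view shows its lid at (540,286), the press tip at (255,268), and the target coaster, furthest to the robot's right, at (365,291).

```bash
cat >h.py <<'E'
import numpy as np,cv2
from scipy.spatial.transform import Rotation as Ro
def ray(p,uv):
    d=p["R"].T@np.array([(uv[0]-p["cx"])/p["fx"],(uv[1]-p["cy"])/p["fy"],1]);return -p["R"].T@p["t"],d
def plane(p,uv,z):
    c,d=ray(p,uv);return c+d*(z-c[2])/d[2]
def tri(p,a,q,b):
    c,d=ray(p,a);e,f=ray(q,b);s=np.linalg.lstsq(np.c_[d,-f],e-c,rcond=None)[0]
    x,y=c+d*s[0],e+f*s[1];return (x+y)/2,np.linalg.norm(x-y)
def proj(p,X):
    v=p["R"]@X+p["t"];return np.array([p["fx"]*v[0]/v[2]+p["cx"],p["fy"]*v[1]/v[2]+p["cy"]])
E
python3 - <<'E'
from h import *
from cell import env
P={n:env.camera_params(n) for n in("scene","top")}
I={n:np.load(f"pics/{n}0.npy") for n in P}
def blobs(n,m,amin):
    k,l,s,c=cv2.connectedComponentsWithStats(m.astype(np.uint8))
    return [(c[i].round(1),s[i]) for i in range(1,k) if s[i,4]>amin]
for n,im in I.items():
    h=cv2.cvtColor(im,cv2.COLOR_RGB2HSV).astype(int);H,S,V=h[...,0],h[...,1],h[...,2]
    print(n,"coasters")
    for c,s in blobs(n,(H>8)&(H<20)&(S>90)&(V>110),250): print(c,s,plane(P[n],c,.005).round(4))
    print("lids")
    for c,s in blobs(n,(S<45)&(V>150),60):
        bc=s[:2]+(s[2:4]-1)/2
        print(c,bc,s,plane(P[n],bc,.091).round(4),plane(P[n],bc,.086).round(4))
c=I["top"][160:225,145:215];d=I["scene"][185:240,285:345]
a=cv2.resize(c[:,:,::-1],None,fx=8,fy=8);a=cv2.resize(a,(400,371));b=cv2.resize(d[:,:,::-1],(400,367))
cv2.imwrite("pics/press.png",np.hstack([a,cv2.resize(b,(400,371))]))
E
```

```text
scene coasters
[292.  170.8] [279 161  27  21 446] [0.3279 0.1335 0.005 ]
[368.4 193.9] [354 183  30  23 521] [0.4215 0.3908 0.005 ]
[268.8 221.8] [254 210  31  25 611] [0.5532 0.0586 0.005 ]
[365.9 245.7] [350 232  33  28 707] [0.6273 0.3566 0.005 ]
[453.3 311.5] [419 305  66  13 533] [0.824 0.566 0.005]
lids
[117.8 122.6] [107.5 117. ] [ 81 103  54  29 144] [ 0.1706 -0.5527  0.091 ] [ 0.1646 -0.5561  0.086 ]
[ 91.3 178.1] [ 85.5 183.5] [  50  151   72   66 2587] [ 0.4949 -0.5249  0.091 ] [ 0.4907 -0.5281  0.086 ]
[226.2 184.8] [226. 185.] [216 177  21  17 108] [ 0.4792 -0.0805  0.091 ] [ 0.4749 -0.0813  0.086 ]
[172.7 202.1] [172.5 202. ] [162 194  22  17 124] [ 0.555  -0.2358  0.091 ] [ 0.5512 -0.2374  0.086 ]
[ 37.3 233.4] [ 43.5 235. ] [   0  201   88   69 4963] [ 0.6915 -0.5793  0.091 ] [ 0.6884 -0.5828  0.086 ]
[236.4 228.2] [236.5 228. ] [226 219  22  19 130] [ 0.6403 -0.0333  0.091 ] [ 0.6369 -0.0338  0.086 ]
[463.5 226.9] [463.5 226. ] [459 219  10  15  66] [0.6007 0.621  0.091 ] [0.5971 0.6241 0.086 ]
[128.8 252.2] [131.  251.5] [112 235  39  34 874] [ 0.7325 -0.3166  0.09
[... 1046 characters left out ...]
.4] [173.5 107.5] [168 103  12  10  92] [0.7422 0.2211 0.091 ] [0.7442 0.2222 0.086 ]
[382.7 134. ] [381.5 131.5] [366 115  32  34 645] [ 0.6905 -0.3286  0.091 ] [ 0.6923 -0.3303  0.086 ]
[267.2 148.7] [268. 149.] [256 137  25  25 169] [ 0.635  -0.0322  0.091 ] [ 0.6364 -0.0324  0.086 ]
[346.  182.1] [346.  181.5] [334 169  25  26 157] [ 0.5543 -0.2336  0.091 ] [ 0.5554 -0.2348  0.086 ]
[465.  243.9] [462.5 244.5] [ 414  187   98  116 6928] [ 0.4027 -0.5203  0.091 ] [ 0.4029 -0.523   0.086 ]
[286.1 212.4] [285.5 212. ] [273 200  26  25 143] [ 0.4717 -0.0799  0.091 ] [ 0.4722 -0.0803  0.086 ]
[464.6 342.3] [476.5 353.5] [442 324  70  60 374] [ 0.148  -0.5358  0.091 ] [ 0.1469 -0.5385  0.086 ]
```

View pics/press.png

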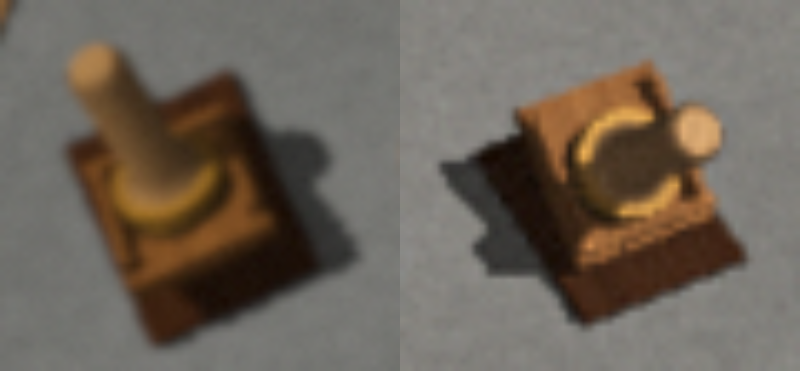

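```bash
python3 - <<'E'
from h import *
from cell import env
t,s=env.camera_params("top"),env.camera_params("scene")
a,e=tri(t,(161.5,171.4),s,(329,204.1));b,f=tri(t,(174.3,191),s,(318.8,208.5))
print("cap",a,e,"foot",b,f);d=a-b;L=np.linalg.norm(d);print(L,np.degrees(np.arccos(d[2]/L)),np.degrees(np.arctan2(d[1],d[0])))
E
```

```text
cap [0.56171755 0.23314478 0.11921296] 0.00041660142247594844 foot [0.52471861 0.21371498 0.0478538 ] 0.0001484160857627143
0.08269564027888217 30.354721937017086 27.70597805298598
```

carry_out --plan '[{"grip": 0, "dp": [-0.025, -0.025, -0.015], "rotation": [0, 0, 0]}, {"grip": 0, "dp": [-0.029, -0.029, -0.005], "rotation": [0, 0, 0]}, {"grip": 0, "dp": [-0.029, -0.029, -0.003], "rotation": [0, 0, 0]}, {"grip": 0, "dp": [-0.029, -0.029, -0.003], "rotation": [0, 0, 0]}, {"grip": 0, "dp": [-0.029, -0.029, -0.003], "rotation": [0, 0, 0]}, {"grip": 0, "dp": [-0.029, -0.029, -0.003], "rotation": [0, 0, 0]}, {"grip": 0, "dp": [-0.029, -0.029, -0.003], "rotation": [0, 0, 0]}, {"grip": 0, "dp": [-0.029, -0.029, -0.003], "rotation": [0, 0, 0]}]'

```text
time_s: 0.77
tool_pos: [0.3717, -0.2967, 0.2526]
tool_rot: [179.5, 0.6, -67.7]
force: [-0.0, -1.1, 0.5]
grip_width: 0.0873
```

carry_out --plan '[{"grip": 0, "dp": [-0.029, -0.029, -0.003], "rotation": [0, 0, 0]}, {"grip": 0, "dp": [-0.029, -0.029, -0.003], "rotation": [0, 0, 0]}, {"grip": 0, "dp": [-0.029, -0.029, -0.003], "rotation": [0, 0, 0]}, {"grip": 0, "dp": [-0.029, -0.029, -0.003], "rotation": [0, 0, 0]}, {"grip": 0, "dp": [-0.029, -0.029, -0.003], "rotation": [0, 0, 0]}, {"grip": 0, "dp": [-0.029, -0.029, -0.003], "rotation": [0, 0, 0]}, {"grip": 0, "dp": [-0.029, -0.029, 0], "rotation": [0, 0, 0]}, {"grip": 0, "dp": [-0.029, -0.029, 0], "rotation": [0, 0, 0]}]'

```text
time_s: 1.43
tool_pos: [0.4957, 0.0119, 0.2703]
tool_rot: [179.5, 0.4, -67.8]
force: [0.9, -0.1, -0.9]
grip_width: 0.0871
```

carry_out --plan '[{"grip": 0, "dp": [-0.029, -0.029, 0], "rotation": [0, 0, 0]}, {"grip": 0, "dp": [-0.029, -0.029, 0], "rotation": [0, 0, 0]}, {"grip": 0, "dp": [-0.029, -0.029, 0], "rotation": [0, 0, 0]}, {"grip": 0, "dp": [-0.029, -0.029, 0], "rotation": [0, 0, 0]}, {"grip": 0, "dp": [-0.029, -0.029, 0], "rotation": [0, 0, 0]}, {"grip": 0, "dp": [-0.025, -0.025, 0], "rotation": [-3, 0, 0]}, {"grip": 0, "dp": [-0.01, -0.01, 0], "rotation": [-6, 0, -2]}, {"grip": 0, "dp": [0, 0, 0], "rotation": [-6, 0, -2]}]'

```text
time_s: 2.1
tool_pos: [0.5921, 0.259, 0.2697]
tool_rot: [164.2, 1.0, -63.6]
force: [0.1, 0.4, 0.3]
grip_width: 0.0869
```

carry_out --plan '[{"grip": 0, "dp": [0, 0, 0], "rotation": [-6, 0, 0]}, {"grip": 0, "dp": [0, 0, 0], "rotation": [-6, 0, 0]}, {"grip": 0, "dp": [0, 0, 0], "rotation": [-4, 0, 0]}, {"grip": 0, "dp": [0, 0, 0], "rotation": [0, 0, 0]}]'

```text
time_s: 2.43
tool_pos: [0.5915, 0.2567, 0.2462]
tool_rot: [151.7, 1.1, -63.7]
force: [-0.3, -1.4, 0.3]
grip_width: 0.0871
```

```bash
cat >>h.py <<'E'
def need(o,target,zdir=None,xdir=None):
    "tool-frame shift (m) and rotation vector (deg) to target TCP with tool z along zdir, x near xdir"
    R=Ro.from_euler("xyz",o["tool_rot"],degrees=True)
    out=[R.inv().apply(np.asarray(target)-o["tool_pos"]).round(4)]
    if zdir is not None:
        z=np.array(zdir)/np.linalg.norm(zdir);x=np.array(xdir)-z*np.dot(xdir,z);x/=np.linalg.norm(x)
        T=Ro.from_matrix(np.c_[x,np.cross(z,x),z]);out.append(np.degrees((R.inv()*T).as_rotvec()).round(2))
    return out
E
python3 - <<'E'
from h import *
from cell import env
im=env.read_camera("wrist");o=env.get_obs();np.save("pics/w1.npy",im)
cv2.imwrite("pics/w1.png",im[:,:,::-1])
print(o["tool_pos"],o["tool_rot"],o["qpos"].round(1))
u=np.array([.443,.232,.866]);print(need(o,np.array([.5431,.2234,.0828])+.12*u,-u,[.465,-.885,0]))
E
```

```text
[0.5902845  0.25869267 0.24670956] [151.76036302   1.31531185 -63.48202111] [-15.1  42.5 -21.7  51.9  10.3 115.7 -96. ]
[array([ 0.0107, -0.0301,  0.0517]), array([-1.78,  1.69, -0.41])]
```

View pics/w1.png

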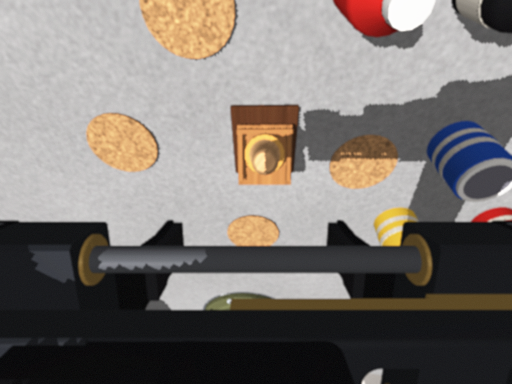

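The wrist view shows the press almost end on: the cap is at about (262,158) and the brass ring at (266,152). I'll check this against the triangulation.

```bash
python3 - <<'E'
from h import *
from cell import env
p=env.camera_params("wrist");im=np.load("pics/w1.npy")
print(proj(p,np.array([.5617,.2331,.1192])),proj(p,np.array([.5247,.2137,.0479])))
print(p["R"].T@np.array([0,0,1]),-p["R"].T@p["t"])
c=cv2.resize(im[90:200,215:315,::-1],(545,600),interpolation=cv2.INTER_CUBIC);cv2.imwrite("pics/w1c.png",c)
E
```

```text
[268.95207259 161.10875662] [267.77771177 154.20352063]
[-0.6185157  -0.29043239 -0.73012832] [0.71425924 0.31937275 0.35561541]
```

View pics/w1c.png

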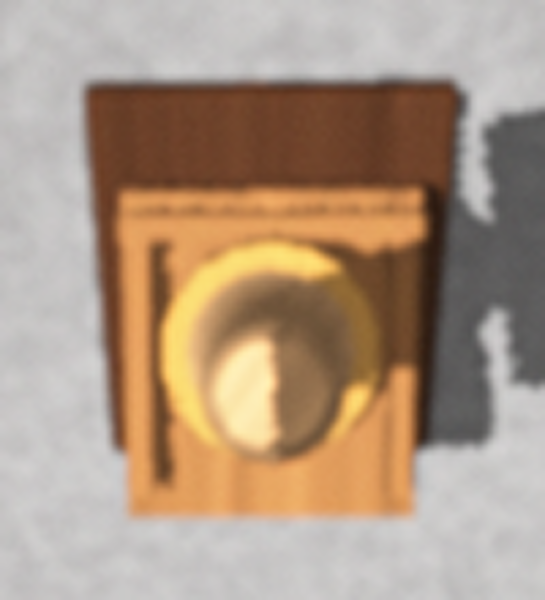

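carry_out --plan '[{"grip": 0, "dp": [0.004, -0.01, 0.016], "rotation": [-0.6, 0.6, 0]}, {"grip": 0, "dp": [0.004, -0.01, 0.016], "rotation": [-0.6, 0.6, 0]}, {"grip": 0, "dp": [0, -0.01, 0.016], "rotation": [-0.6, 0.4, 0]}, {"grip": 0, "dp": [0, 0, 0], "rotation": [-0.6, 0, 0]}]'

```text
time_s: 2.82
tool_pos: [0.595, 0.2573, 0.1908]
tool_rot: [149.8, 0.3, -62.3]
force: [0.8, 0.6, -0.8]
grip_width: 0.0869
```

```bash
cat > chk.py <<'E'
from h import *
from cell import env
o=env.get_obs()
print(o["time_s"],o["tool_pos"],o["tool_rot"],o["qpos"].round(1),o["force"].round(1),o["grip_width"])
u=np.array([.4475,.223,.866]);print(need(o,np.array([.542,.2255,.083]),-u,[.446,-.895,0]))
E
python3 chk.py
```

```text
2.8167 [0.59502501 0.25733494 0.19076096] [149.80909697   0.2637441  -62.30850125] [-15.5  45.8 -21.6  53.7  12.3 112.9 -95.6] [ 0.8  0.6 -0.8] 0.08688135243091949
[array([ 0.004 , -0.0008,  0.1242]), array([ 0.19, -0.38,  1.17])]
```

carry_out --plan '[{"grip": 0, "dp": [0.002, 0, 0.025], "rotation": [0, 0, 0.6]}, {"grip": 0, "dp": [0.002, 0, 0.025], "rotation": [0, 0, 0.6]}, {"grip": 0, "dp": [0, 0, 0.02], "rotation": [0, 0, 0]}, {"grip": 0, "dp": [0, 0, 0], "rotation": [0, 0, 0]}]'

```text
time_s: 3.15
tool_pos: [0.5627, 0.24, 0.129]
tool_rot: [149.9, 0.2, -63.2]
force: [-0.4, -0.2, -1.1]
grip_width: 0.0871
```

```bash
python3 chk.py; python3 - <<'E'
from h import *
from cell import env
p=env.camera_params("wrist");im=env.read_camera("wrist");o=env.get_obs()
R=Ro.from_euler("xyz",o["tool_rot"],degrees=True).as_matrix()
for k in(0,.04):print("axis pt",k,proj(p,o["tool_pos"]+R[:,2]*k))
cv2.imwrite("pics/w2.png",im[:,:,::-1])
E
```

```text
3.15 [0.56270741 0.24000624 0.12904894] [149.8973691    0.16673802 -63.1855307 ] [-13.1  42.9 -21.9  65.9  11.5 103.8 -96.9] [-0.4 -0.2 -1.1] 0.08710240856334844
[array([ 0.0037, -0.0014,  0.0524]), array([ 0.1 , -0.02,  0.37])]
axis pt 0 [257.06899936 239.02704371]
axis pt 0.04 [256.62179042 216.58830851]
```

View pics/w2.png

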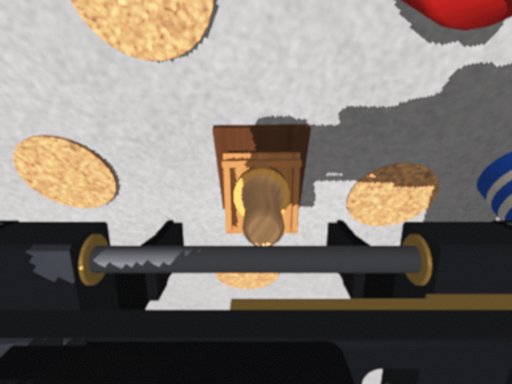

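The handle cap is at about (264,230) and the tool axis at 257, so the press is 4–5 mm towards tool +x. That agrees with the computed 3.7 mm.

carry_out --plan '[{"grip": 0, "dp": [0.0045, -0.001, 0.004], "rotation": [0, 0, 0]}, {"grip": 0, "dp": [0, 0, 0.018], "rotation": [0, 0, 0]}, {"grip": 0, "dp": [0, 0, 0.018], "rotation": [0, 0, 0]}, {"grip": 0, "dp": [0, 0, 0.014], "rotation": [0, 0, 0]}, {"grip": 0, "dp": [0, 0, 0], "rotation": [0, 0, 0]}]'

```text
time_s: 3.62
tool_pos: [0.5483, 0.2278, 0.0899]
tool_rot: [151.0, 0.3, -63.2]
force: [-0.3, -0.4, 0.1]
grip_width: 0.0872
```

```bash
python3 chk.py
```

```text
3.6167 [0.54829688 0.22778733 0.08994363] [150.95930378   0.34452808 -63.18968115] [-11.7  41.6 -21.9  72.3  11.5  97.7 -96.7] [-0.3 -0.4  0.1] 0.08721376084095993
[array([-0.0008,  0.0024,  0.0093]), array([-0.96,  0.14,  0.45])]
```

carry_out --plan '[{"grip": 0, "dp": [-0.0005, 0.0025, 0.009], "rotation": [-1, 0, 0.5]}, {"grip": 0, "dp": [0, 0, 0.002], "rotation": [0, 0, 0]}, {"grip": 0.4, "dp": [0, 0, 0], "rotation": [0, 0, 0]}, {"grip": 0.5, "dp": [0, 0, 0], "rotation": [0, 0, 0]}, {"grip": 0.6, "dp": [0, 0, 0], "rotation": [0, 0, 0]}, {"grip": 0.6, "dp": [0, 0, 0], "rotation": [0, 0, 0]}]' --force 20

```text
time_s: 4.12
tool_pos: [0.5455, 0.2271, 0.0861]
tool_rot: [150.4, 0.1, -63.7]
force: [0.1, 0.1, -0.5]
grip_width: 0.0682
```

```bash
python3 chk.py
```

```text
4.1167 [0.54553876 0.22705742 0.08609664] [ 1.50420126e+02  1.13183649e-01 -6.36963374e+01] [-11.8  41.9 -21.7  72.5  11.4  97.8 -97.3] [ 0.1  0.1 -0.5] 0.06819644775646198
[array([-0.0002,  0.0018,  0.0046]), array([-0.42,  0.19, -0.1 ])]
```

carry_out --plan '[{"grip": 0.5, "dp": [0, 0.003, 0.006], "rotation": [-0.5, 0, 0]}, {"grip": 0.7, "dp": [0, 0, 0], "rotation": [0, 0, 0]}, {"grip": 0.8, "dp": [0, 0, 0], "rotation": [0, 0, 0]}, {"grip": 0.9, "dp": [0, 0, 0], "rotation": [0, 0, 0]}, {"grip": 1, "dp": [0, 0, 0], "rotation": [0, 0, 0]}, {"grip": 1, "dp": [0, 0, 0], "rotation": [0, 0, 0]}, {"grip": 1, "dp": [0, 0, 0], "rotation": [0, 0, 0]}, {"grip": 1, "dp": [0, 0, 0], "rotation": [0, 0, 0]}]' --force 20

```text
time_s: 4.78
tool_pos: [0.5406, 0.2241, 0.0826]
tool_rot: [149.9, 0.0, -63.7]
force: [-0.5, 0.1, 0.7]
grip_width: 0.0271
```

```bash
python3 chk.py
```

```text
4.7833 [0.54062779 0.22410247 0.08262485] [ 1.49919093e+02  4.87355822e-02 -6.36870674e+01] [-11.7  41.8 -21.7  73.2  11.4  97.6 -97.4] [-0.5  0.1  0.7] 0.027069336748450978
[array([-0.0006, -0.0014, -0.0013]), array([ 0.08,  0.13, -0.13])]
```

carry_out --plan '[{"grip": 1, "dp": [0, 0, 0], "rotation": [0, 0, 0]}, {"grip": 1, "dp": [0, 0, 0], "rotation": [0, 0, 0]}, {"grip": 1, "dp": [0, 0, -0.006], "rotation": [0, 0, 0]}, {"grip": 1, "dp": [0, 0, -0.01], "rotation": [0, 0, 0]}, {"grip": 1, "dp": [0, 0, -0.015], "rotation": [0, 0, 0]}, {"grip": 1, "dp": [0, 0, -0.02], "rotation": [0, 0, 0]}, {"grip": 1, "dp": [0, 0, -0.025], "rotation": [0, 0, 0]}, {"grip": 1, "dp": [0, 0, -0.025], "rotation": [0, 0, 0]}]' --force 55

```text
time_s: 5.45
tool_pos: [0.5854, 0.246, 0.1678]
tool_rot: [149.4, 0.1, -63.7]
force: [-0.1, 0.8, -3.7]
grip_width: 0.0269
```

```bash
python3 chk.py
```

```text
5.45 [0.5853609  0.24597724 0.16781247] [ 1.49365310e+02  1.06076804e-01 -6.36642341e+01] [-14.3  44.8 -21.3  58.   11.6 110.  -96.5] [-0.1  0.8 -3.7] 0.02688926803336848
[array([-0.0007, -0.002 ,  0.0974]), array([ 0.63,  0.17, -0.08])]
```

carry_out --plan '[{"grip": 1, "dp": [0, 0, -0.02], "rotation": [4, 0, 0]}, {"grip": 1, "dp": [0, 0, -0.02], "rotation": [6, 0, 0]}, {"grip": 1, "dp": [0, 0, -0.02], "rotation": [6, 0, 0]}, {"grip": 1, "dp": [0, 0, -0.015], "rotation": [6, 0, 0]}, {"grip": 1, "dp": [0, 0, -0.01], "rotation": [6, 0, 0]}, {"grip": 1, "dp": [0, 0, 0], "rotation": [2, 0, 0]}, {"grip": 1, "dp": [0.015, 0.008, 0], "rotation": [0, 0, 0]}, {"grip": 1, "dp": [0.03, 0.015, 0], "rotation": [0, 0, 0]}]'

```text
time_s: 6.12
tool_pos: [0.6156, 0.2255, 0.2535]
tool_rot: [-178.8, 0.7, -62.7]
force: [0.4, -0.1, -2.7]
grip_width: 0.0262
```

carry_out --plan '[{"grip": 1, "dp": [0.03, 0.018, 0], "rotation": [0, 0, 0]}, {"grip": 1, "dp": [0.03, 0.018, 0], "rotation": [0, 0, 0]}, {"grip": 1, "dp": [0.03, 0.018, 0], "rotation": [0, 0, 0]}, {"grip": 1, "dp": [0.03, 0.018, 0], "rotation": [0, 0, 0]}, {"grip": 1, "dp": [0.03, 0.018, 0], "rotation": [0, 0, 0]}, {"grip": 1, "dp": [0.03, 0.018, 0], "rotation": [0, 0, 0]}, {"grip": 1, "dp": [0.03, 0.018, 0], "rotation": [0, 0, 0]}, {"grip": 1, "dp": [0.03, 0.018, 0], "rotation": [0, 0, 0]}]'

```text
time_s: 6.78
tool_pos: [0.5933, -0.0591, 0.2526]
tool_rot: [-178.9, 0.9, -61.9]
force: [1.2, -0.6, -3.2]
grip_width: 0.0263
```

```bash
cat > chk2.py <<'E'
from h import *
from cell import env
o=env.get_obs()
print(o["time_s"],o["tool_pos"],o["tool_rot"],o["qpos"].round(1),o["force"].round(1),o["grip_width"])
print(need(o,np.array([.5547,-.2347,.17]),[0,0,-1],[.446,-.895,0]))
E
python3 chk2.py
```

```text
6.7833 [ 0.59332937 -0.05909556  0.25262562] [-178.93178319    0.92908359  -61.94884715] [ 18.   11.6 -16.3  88.5   1.9  79.9 -60.3] [ 1.2 -0.6 -3.2] 0.026302382790722376
[array([0.1381, 0.1181, 0.0782]), array([-1.06,  0.94,  1.55])]
```

carry_out --plan '[{"grip": 1, "dp": [0.027, 0.023, 0], "rotation": [-0.5, 0.5, 0.5]}, {"grip": 1, "dp": [0.027, 0.023, 0], "rotation": [-0.5, 0.4, 0.5]}, {"grip": 1, "dp": [0.027, 0.023, 0], "rotation": [0, 0, 0.5]}, {"grip": 1, "dp": [0.027, 0.023, 0.006], "rotation": [0, 0, 0]}, {"grip": 1, "dp": [0.027, 0.023, 0.01], "rotation": [0, 0, 0]}, {"grip": 1, "dp": [0.008, 0.006, 0.01], "rotation": [0, 0, 0]}, {"grip": 1, "dp": [0, 0, 0], "rotation": [0, 0, 0]}]'

```text
time_s: 7.37
tool_pos: [0.5436, -0.2594, 0.2277]
tool_rot: [179.6, -0.0, -64.1]
force: [-0.2, 0.9, -4.0]
grip_width: 0.0269
```

```bash
python3 chk2.py; python3 - <<'E'
from h import *
from cell import env
a=env.read_camera("scene")[140:230,130:220,::-1];b=env.read_camera("top")[120:210,310:400,::-1]
w=env.read_camera("wrist")[:,:,::-1];np.save("pics/w3.npy",w)
f=lambda i:cv2.resize(i,(400,300),interpolation=cv2.INTER_CUBIC)
cv2.imwrite("pics/v3.png",np.vstack([np.hstack([cv2.resize(a,(400,300)),cv2.resize(b,(400,300))]),np.hstack([f(w),f(w[150:300,150:350])])]))
E
```

```text
7.3667 [ 0.54361185 -0.25939612  0.22767347] [ 1.79637115e+02 -2.94470101e-02 -6.41357115e+01] [ 30.1  12.9  -8.6  89.5   2.2  78.  -42.9] [-0.2  0.9 -4. ] 0.02693225884654569
[array([-0.0174, -0.0211,  0.0575]), array([ 0.36, -0.03, -0.62])]
```

View pics/v3.png

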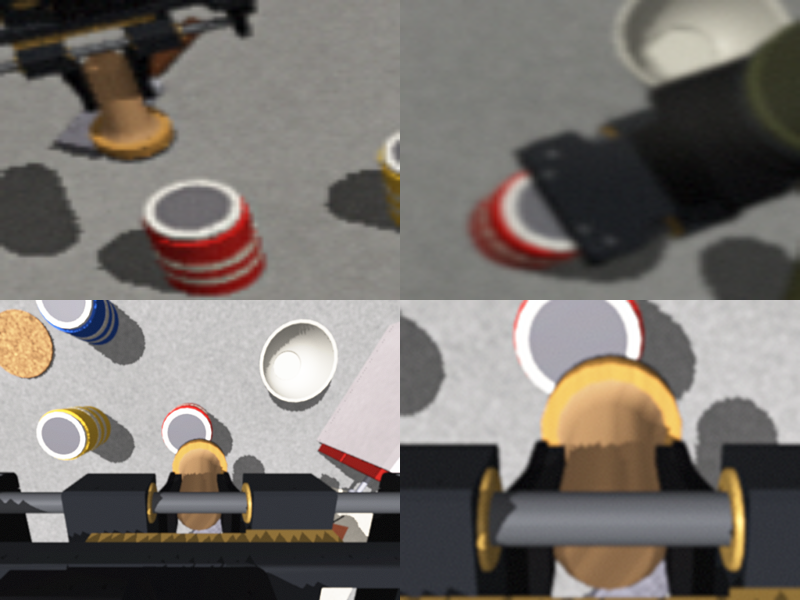

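The press is held upright. The lid lies just ahead at about (240,165) in the wrist view. I'll check the foot tilt and the lid position numerically.

```bash
python3 - <<'E'
from h import *
from cell import env
p=env.camera_params("wrist");o=env.get_obs();w=np.load("pics/w3.npy")
R=Ro.from_euler("xyz",o["tool_rot"],degrees=True).as_matrix()
a=np.linspace(0,2*np.pi,180);C=np.c_[np.cos(a),np.sin(a),0*a]
def ring(c,r,M=np.eye(3)):
    q=np.array([proj(p,c+M@(r*k)) for k in C]);return q[:,0].min().round(1),q[:,0].max().round(1),q[:,1].min().round(1),q.mean(0).round(1)
print("foot top edge pred",ring(o["tool_pos"]+R[:,2]*.037,.026,R),"bottom",ring(o["tool_pos"]+R[:,2]*.053,.026,R))
for c in([.5547,-.2347,.091],):print("lid pred",ring(np.array(c),.033))
h=cv2.cvtColor(w,cv2.COLOR_BGR2HSV).astype(int)
red=((h[...,0]<8)|(h[...,0]>172))&(h[...,1]>120)
brass=(h[...,0]>12)&(h[...,0]<28)&(h[...,1]>110)&(h[...,2]>150)
br=brass[160:225,200:320];ys,xs=np.where(br)
print("brass x",xs.min()+200,xs.max()+200,"y",ys.min()+160)
for y in range(176,214,6):
    r=np.where(brass[y,200:320])[0]+200; print(y,r.min() if len(r) else 0,r.max() if len(r) else 0)
lid=(h[...,1]<40)&(h[...,2]>195)
sub=lid.copy();
for y in range(135,180,5):
    r=np.where(red[y,190:300])[0]+190;print("red",y,r.min() if len(r) else 0,r.max() if len(r) else 0,end="; ")
    l=red[y,190:300]; 
ys,xs=np.where(red[120:200,190:300]);print("red y min",ys.min()+120)
np.set_printoptions(linewidth=250)
print(w[150,200:280].mean(1).astype(int));print(w[125:180,240].astype(int).tolist())
E
```

```text
foot top edge pred (np.float64(220.9), np.float64(292.4), np.float64(181.8), array([256.9, 216.2])) bottom (np.float64(223.3), np.float64(289.8), np.float64(177.2), array([256.7, 209.4]))
lid pred (np.float64(210.7), np.float64(273.3), np.float64(138.1), array([242.1, 169.3]))
brass x 221 289 y 180
176 0 0
182 241 266
188 232 277
194 228 283
200 224 287
206 222 288
212 221 289
red 135 232 247; red 140 222 257; red 145 216 263; red 150 212 266; red 155 267 269; red 160 270 270; red 165 271 271; red 170 0 0; red 175 0 0; red y min 134
[197 197 198 198 196 193 192 192 191 191 188 179 164 189 244 254 254 254 254 254 254 254 252 239 210 184 173 170 172 172 172 172 172 174 173 173 173 172 172 172 172 173 172 173 172 172 173 172 171 170 170 172 185 218 243 253 254 254 254 255 255 254
 243 194 141 104  97 102 103  97  94  93  95 113 150 170 183 192 197 200]
[[194, 195, 197], [194, 195, 196], [195, 196, 197], [198, 198, 199], [202, 202, 203], [194, 194, 201], [167, 169, 193], [139, 147, 198], [132, 143, 205], [110, 121, 208], [64, 72, 227], [51, 58, 246], [100, 105, 249], [199, 202, 248], [255, 255, 251], [255, 255, 254], [254, 255, 254], [254, 254, 255], [254, 255, 255], [251, 252, 253], [227, 227, 229], [186, 178, 181], [179, 170, 169], [176, 168, 168], [180, 170, 171], [179, 169, 170], [179, 168, 171], [179, 168, 172], [178, 167, 170], [178, 168, 171], [177, 166, 169], [177, 169, 172], [176, 168, 171], [175, 166, 169], [176, 167, 171], [175, 167, 170], [176, 167, 171], [175, 166, 170], [176, 167, 170], [177, 168, 171], [176, 168, 170], [174, 166, 167], [175, 167, 169], [176, 167, 169], [176, 166, 168], [177, 166, 168], [177, 167, 169], [178, 168, 169], [176, 166, 168], [173, 163, 165], [175, 166, 168], [176, 166, 168], [174, 165, 167], [176, 167, 169], [164, 154, 157]]
```

carry_out --plan '[{"grip": 1, "dp": [-0.009, -0.01, 0.005], "rotation": [0.3, 0, -0.5]}, {"grip": 1, "dp": [-0.009, -0.01, 0.02], "rotation": [0, 0, 0]}, {"grip": 1, "dp": [0, 0, 0.02], "rotation": [0, 0, 0]}, {"grip": 1, "dp": [0, 0, 0.008], "rotation": [0, 0, 0]}, {"grip": 1, "dp": [0, 0, 0], "rotation": [0, 0, 0]}]' --force 60

```text
time_s: 7.93
tool_pos: [0.5649, -0.2133, 0.18]
tool_rot: [-179.1, -0.1, -62.2]
force: [-0.4, 0.8, -3.6]
grip_width: 0.027
```

```bash
sed -i 's/.5547,-.2347,.17/.554,-.2337,.144/' chk2.py; python3 chk2.py; python3 - <<'E'
from h import *
from cell import env
a=env.read_camera("scene")[150:240,130:220,::-1]
w=env.read_camera("wrist")[120:240,180:340,::-1]
cv2.imwrite("pics/v4.png",np.hstack([cv2.resize(a,(400,400)),cv2.resize(w,(400,400*3//4)).copy() if 0 else cv2.copyMakeBorder(cv2.resize(w,(400,300)),0,100,0,0,0)]))
E
```

```text
7.9333 [ 0.56493559 -0.21329616  0.18002851] [-1.79149803e+02 -1.45790611e-01 -6.21693544e+01] [ 27.5  14.  -10.6  93.7   2.2  71.8 -45.6] [-0.4  0.8 -3.6] 0.0269627868893971
[array([0.0128, 0.0197, 0.0358]), array([-0.85, -0.14,  1.34])]
```

View pics/v4.png

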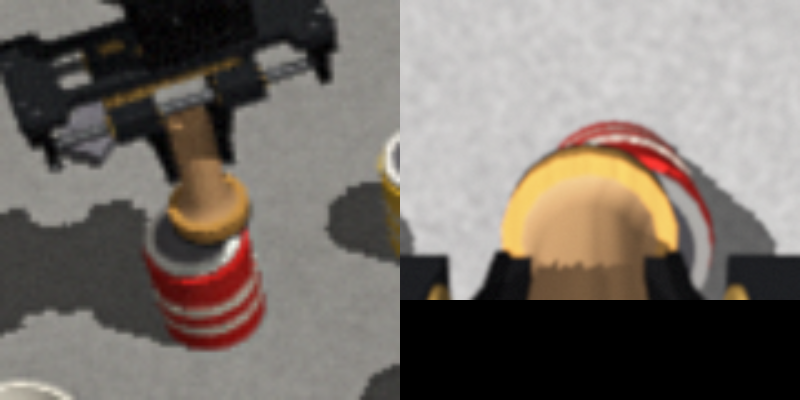

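The foot has overshot the lid's middle, by about 24 mm in the plane. I'll correct in small settled steps.

carry_out --plan '[{"grip": 1, "dp": [0.006, 0.009, 0], "rotation": [-0.8, 0, 1]}, {"grip": 1, "dp": [0.004, 0.006, 0], "rotation": [0, 0, 0]}, {"grip": 1, "dp": [0, 0, 0], "rotation": [0, 0, 0]}, {"grip": 1, "dp": [0, 0, 0], "rotation": [0, 0, 0]}]'

```text
time_s: 8.37
tool_pos: [0.5576, -0.2334, 0.1858]
tool_rot: [-179.8, -0.6, -63.4]
force: [-0.2, 0.4, -4.0]
grip_width: 0.0269
```

```bash
python3 chk2.py
```

```text
8.3667 [ 0.55760042 -0.23337251  0.18584467] [-179.77693558   -0.55797322  -63.38837475] [ 28.3  13.9  -9.7  93.1   2.7  72.6 -45.3] [-0.2  0.4 -4. ] 0.02692002089575762
[array([-0.0017,  0.0035,  0.0418]), array([-0.22, -0.56,  0.12])]
```

carry_out --plan '[{"grip": 1, "dp": [-0.001, 0.002, 0.01], "rotation": [-0.2, -0.5, 0]}, {"grip": 1, "dp": [0, 0, 0.01], "rotation": [0, 0, 0]}, {"grip": 1, "dp": [0, 0, 0.005], "rotation": [0, 0, 0]}, {"grip": 1, "dp": [0, 0, 0], "rotation": [0, 0, 0]}, {"grip": 1, "dp": [0, 0, 0], "rotation": [0, 0, 0]}]'

```text
time_s: 8.78
tool_pos: [0.5547, -0.2354, 0.1586]
tool_rot: [-180.0, -0.1, -63.6]
force: [0.0, -0.0, -3.9]
grip_width: 0.0265
```

```bash
python3 chk2.py; python3 - <<'E'
from h import *
from cell import env
a=env.read_camera("scene")[150:240,130:220,::-1]
w=env.read_camera("wrist")[120:240,180:340,::-1];np.save("pics/w5.npy",w)
cv2.imwrite("pics/v5.png",np.hstack([cv2.resize(a,(400,400)),cv2.copyMakeBorder(cv2.resize(w,(400,300)),0,100,0,0,0)]))
E
```

```text
8.7833 [ 0.55472211 -0.23535909  0.15860529] [-1.79971358e+02 -5.04886749e-02 -6.35757322e+01] [ 28.6  15.1  -9.6  94.8   2.7  70.2 -45.2] [ 0.  -0.  -3.9] 0.02647113342767513
[array([-0.0018, -0.0001,  0.0146]), array([-0.03, -0.05, -0.06])]
```

View pics/v5.png

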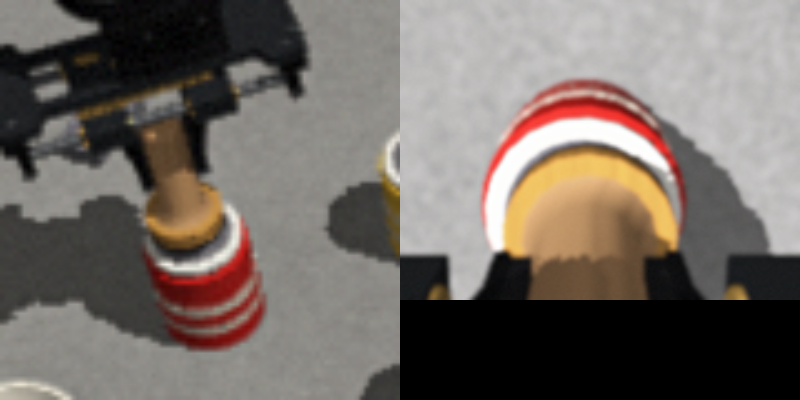

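White shows about 12 px more on the left than on the right of the foot. That means roughly 2 mm towards tool −x, which agrees with the computed −1.8 mm.

carry_out --plan '[{"grip": 1, "dp": [-0.002, 0, 0], "rotation": [0, 0, 0]}, {"grip": 1, "dp": [0, 0, 0.004], "rotation": [0, 0, 0]}, {"grip": 1, "dp": [0, 0, 0.004], "rotation": [0, 0, 0]}, {"grip": 1, "dp": [0, 0, 0], "rotation": [0, 0, 0]}, {"grip": 1, "dp": [0, 0, 0], "rotation": [0, 0, 0]}]'

```text
time_s: 9.3
tool_pos: [0.5548, -0.2328, 0.1512]
tool_rot: [-179.9, -0.1, -63.5]
force: [0.5, -0.1, -3.7]
grip_width: 0.0267
```

```bash
python3 chk2.py
```

```text
9.3 [ 0.55484634 -0.23284084  0.15117244] [-1.79872422e+02 -1.40162152e-01 -6.35042742e+01] [ 28.4  15.3  -9.7  95.6   2.7  69.2 -45.4] [ 0.5 -0.1 -3.7] 0.026713582388459778
[array([0.0004, 0.0012, 0.0072]), array([-0.13, -0.14,  0.01])]
```

carry_out --plan '[{"grip": 1, "dp": [0, 0.0008, 0.002], "rotation": [0, 0, 0]}, {"grip": 1, "dp": [0, 0, 0.002], "rotation": [0, 0, 0]}, {"grip": 1, "dp": [0, 0, 0.002], "rotation": [0, 0, 0]}, {"grip": 1, "dp": [0, 0, 0], "rotation": [0, 0, 0]}]'

```text
time_s: 9.63
tool_pos: [0.5542, -0.2333, 0.1448]
tool_rot: [-179.9, -0.2, -63.5]
force: [-0.4, 0.9, -2.8]
grip_width: 0.0268
```

carry_out --plan '[{"grip": 1, "dp": [0, 0, 0.002], "rotation": [0, 0, 0]}, {"grip": 1, "dp": [0, 0, 0], "rotation": [0, 0, 0]}]'

```text
time_s: 9.8
tool_pos: [0.5545, -0.2335, 0.1429]
tool_rot: [-179.8, -0.2, -63.5]
force: [-0.3, -0.1, -2.3]
grip_width: 0.0265
```

carry_out --plan '[{"grip": 1, "dp": [0, 0, 0.001], "rotation": [-0.2, -0.2, 0]}, {"grip": 1, "dp": [0, 0, 0], "rotation": [0, 0, 0]}]'

```text
time_s: 9.97
tool_pos: [0.555, -0.2337, 0.1429]
tool_rot: [-180.0, -0.0, -63.5]
force: [-0.3, 0.3, -2.6]
grip_width: 0.0268
```

carry_out --plan '[{"grip": 1, "dp": [0, 0, 0.001], "rotation": [0, 0, 0]}, {"grip": 1, "dp": [0, 0, 0], "rotation": [0, 0, 0]}]'

```text
time_s: 10.13
tool_pos: [0.5552, -0.2337, 0.1427]
tool_rot: [-180.0, -0.1, -63.5]
force: [-0.2, 0.1, -2.9]
grip_width: 0.0265
```

carry_out --plan '[{"grip": 1, "dp": [0, 0, 0.001], "rotation": [0, 0, 0]}, {"grip": 1, "dp": [0, 0, 0], "rotation": [0, 0, 0]}]'

```text
time_s: 10.3
tool_pos: [0.5553, -0.2337, 0.1426]
tool_rot: [-180.0, -0.1, -63.5]
force: [-0.4, 1.1, -1.9]
grip_width: 0.0271
```

carry_out --plan '[{"grip": 1, "dp": [0, 0, 0.003], "rotation": [0, 0, 0]}]'

```text
time_s: 10.38
tool_pos: [0.5559, -0.2338, 0.1411]
tool_rot: [-179.9, -0.2, -63.5]
force: [-0.0, -0.5, -1.8]
grip_width: 0.0271
```

carry_out --plan '[{"grip": 1, "dp": [0, 0, 0.005], "rotation": [0, 0, 0]}]'

```text
time_s: 10.47
tool_pos: [0.5571, -0.2345, 0.1381]
tool_rot: [-179.8, -0.3, -63.5]
force: [-8.3, 2.0, 31.9]
grip_width: 0.0264
```

carry_out --plan '[{"grip": 1, "dp": [0, 0, 0], "rotation": [0, 0, 0]}]'

```text
time_s: 10.55
tool_pos: [0.5574, -0.2346, 0.1387]
tool_rot: [-179.7, -0.4, -63.5]
force: [-0.9, -0.4, -3.5]
grip_width: 0.0268
```

```bash
python3 chk2.py; python3 - <<'E'
from h import *
from cell import env
a=env.read_camera("scene")[150:240,130:220,::-1]
w=env.read_camera("wrist")[120:240,180:340,::-1]
cv2.imwrite("pics/v6.png",np.hstack([cv2.resize(a,(400,400)),cv2.copyMakeBorder(cv2.resize(w,(400,300)),0,100,0,0,0)]))
E
```

```text
10.55 [ 0.55738017 -0.23464637  0.13870393] [-179.74118756   -0.36167331  -63.5211319 ] [ 28.4  16.   -9.6  96.1   2.9  67.7 -45.4] [-0.9 -0.4 -3.5] 0.026819478290662724
[array([-0.0023,  0.0026, -0.0053]), array([-0.26, -0.36, -0.01])]
```

View pics/v6.png

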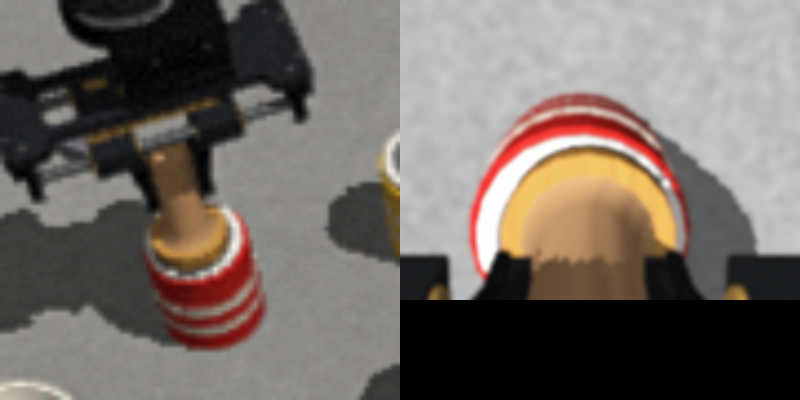

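The foot sits within about 3 mm of the lid's middle. The TCP is 4–5 mm lower after a 36 N push, so the lid has probably clicked home. I'll recentre and do a mild confirming push. If the lid is already home, the force should rise stiffly with no further travel.

carry_out --plan '[{"grip": 1, "dp": [0, 0, -0.005], "rotation": [-0.2, -0.3, 0]}, {"grip": 1, "dp": [-0.003, 0.002, 0], "rotation": [0, 0, 0]}, {"grip": 1, "dp": [0, 0, 0], "rotation": [0, 0, 0]}, {"grip": 1, "dp": [0, 0, 0], "rotation": [0, 0, 0]}]'

```text
time_s: 10.98
tool_pos: [0.5528, -0.2324, 0.1403]
tool_rot: [179.9, 0.1, -63.5]
force: [0.3, 0.7, -4.5]
grip_width: 0.0267
```

carry_out --plan '[{"grip": 1, "dp": [0, 0, 0.003], "rotation": [0, 0, 0]}, {"grip": 1, "dp": [0, 0, 0.002], "rotation": [0, 0, 0]}, {"grip": 1, "dp": [0, 0, 0], "rotation": [0, 0, 0]}]'

```text
time_s: 11.23
tool_pos: [0.5529, -0.2325, 0.1389]
tool_rot: [179.9, 0.1, -63.5]
force: [1.2, -0.4, -3.9]
grip_width: 0.0268
```

carry_out --plan '[{"grip": 1, "dp": [0, 0, 0.002], "rotation": [0, 0, 0]}]'

```text
time_s: 11.32
tool_pos: [0.5533, -0.2328, 0.1383]
tool_rot: [180.0, 0.0, -63.5]
force: [-4.3, 1.1, 13.8]
grip_width: 0.0265
```

carry_out --plan '[{"grip": 1, "dp": [0, 0, 0.002], "rotation": [0, 0, 0]}]'

```text
time_s: 11.4
tool_pos: [0.5533, -0.2328, 0.1382]
tool_rot: [180.0, -0.0, -63.6]
force: [-5.9, 2.4, 15.1]
grip_width: 0.0267
```

Force rose stiffly from 0.1383 to 0.1382 with no further travel, so the lid is home. Now I'll lift and carry the press to the coaster.

carry_out --plan '[{"grip": 1, "dp": [0, 0, -0.01], "rotation": [0, 0, 0]}, {"grip": 1, "dp": [0, 0, -0.025], "rotation": [0, 0, 0]}, {"grip": 1, "dp": [0, 0, -0.03], "rotation": [0, 0, 0]}, {"grip": 1, "dp": [0, 0, -0.02], "rotation": [0, 0, 0]}, {"grip": 1, "dp": [0, 0, 0], "rotation": [0, 0, 0]}, {"grip": 1, "dp": [-0.015, -0.007, 0], "rotation": [0, 0, 0]}, {"grip": 1, "dp": [-0.03, -0.015, 0], "rotation": [0, 0, 0]}, {"grip": 1, "dp": [-0.03, -0.015, 0], "rotation": [0, 0, 0]}]'

```text
time_s: 12.07
tool_pos: [0.55, -0.1581, 0.22]
tool_rot: [179.6, -0.0, -64.5]
force: [0.4, 1.7, -3.4]
grip_width: 0.0271
```

carry_out --plan '[{"grip": 1, "dp": [-0.03, -0.015, 0], "rotation": [0, 0, 0]}, {"grip": 1, "dp": [-0.03, -0.015, 0], "rotation": [0, 0, 0]}, {"grip": 1, "dp": [-0.03, -0.015, 0], "rotation": [0, 0, 0]}, {"grip": 1, "dp": [-0.03, -0.015, 0], "rotation": [0, 0, 0]}, {"grip": 1, "dp": [-0.03, -0.015, 0], "rotation": [0, 0, 0]}, {"grip": 1, "dp": [-0.01, -0.005, 0], "rotation": [0, 0, 0]}, {"grip": 1, "dp": [0, 0, 0], "rotation": [0, 0, 0]}, {"grip": 1, "dp": [0, 0, 0], "rotation": [0, 0, 0]}]'

```text
time_s: 12.73
tool_pos: [0.5473, 0.0381, 0.2061]
tool_rot: [179.0, 0.5, -63.9]
force: [-0.2, -1.2, -3.2]
grip_width: 0.0267
```

```bash
sed -i 's/.554,-.2337,.144/.5515,.0595,.057/' chk2.py; python3 chk2.py; python3 - <<'E'
from h import *
from cell import env
im=env.read_camera("scene");np.save("pics/s7.npy",im);p=env.camera_params("scene")
cv2.imwrite("pics/v7.png",cv2.resize(im[110:270,130:370,::-1],(780,520),interpolation=cv2.INTER_CUBIC))
E
```

```text
12.7333 [0.54726356 0.03805783 0.20611338] [179.04214874   0.54340072 -63.8817771 ] [ 12.2   8.5 -20.6  97.5   2.9  75.6 -72.9] [-0.2 -1.2 -3.2] 0.026660043495033616
[array([-0.016 , -0.0157,  0.149 ]), array([ 0.96,  0.55, -0.37])]
```

View pics/v7.png

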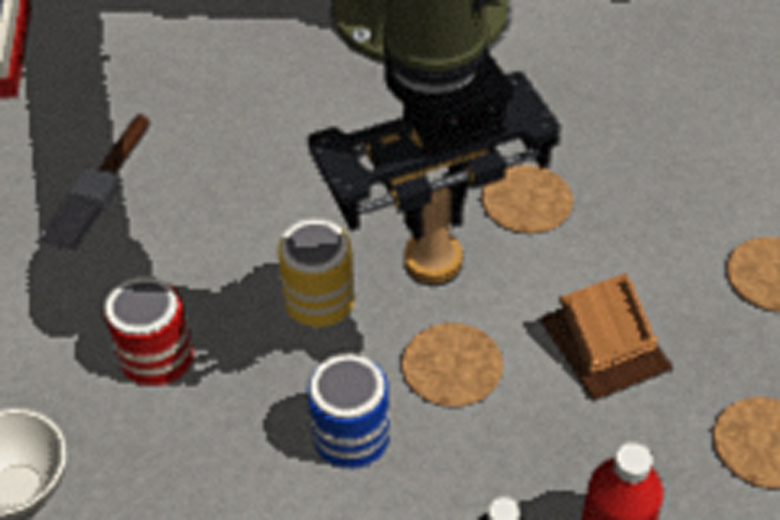

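The lid looks flush at (147,305), and the press hangs upright short of the target coaster at (452,363). I'll move over it and descend.

carry_out --plan '[{"grip": 1, "dp": [-0.008, -0.008, 0.01], "rotation": [0.9, 0.5, 0]}, {"grip": 1, "dp": [-0.006, -0.006, 0.02], "rotation": [0, 0, 0]}, {"grip": 1, "dp": [0, 0, 0.025], "rotation": [0, 0, 0]}, {"grip": 1, "dp": [0, 0, 0.02], "rotation": [0, 0, 0]}, {"grip": 1, "dp": [0, 0, 0.01], "rotation": [0, 0, 0]}, {"grip": 1, "dp": [0, 0, 0], "rotation": [0, 0, 0]}, {"grip": 1, "dp": [0, 0, 0], "rotation": [0, 0, 0]}]'

```text
time_s: 13.37
tool_pos: [0.5556, 0.0402, 0.1162]
tool_rot: [179.8, -0.3, -65.1]
force: [-0.6, -0.1, -3.6]
grip_width: 0.0269
```

```bash
python3 chk2.py
```

```text
13.3667 [0.5556318  0.04018755 0.11619942] [179.83665122  -0.33365552 -65.12252663] [ 11.2  12.8 -20.6 103.4   5.4  64.7 -76.3] [-0.6 -0.1 -3.6] 0.02688463211870486
[array([-0.0196, -0.0045,  0.0591]), array([ 0.17, -0.33, -1.61])]
```

carry_out --plan '[{"grip": 1, "dp": [-0.008, -0.003, 0], "rotation": [0, -0.3, -1]}, {"grip": 1, "dp": [-0.006, -0.002, 0], "rotation": [0, 0, 0]}, {"grip": 1, "dp": [-0.003, 0, 0], "rotation": [0, 0, 0]}, {"grip": 1, "dp": [0, 0, 0.015], "rotation": [0, 0, 0]}, {"grip": 1, "dp": [0, 0, 0.015], "rotation": [0, 0, 0]}, {"grip": 1, "dp": [0, 0, 0.008], "rotation": [0, 0, 0]}, {"grip": 1, "dp": [0, 0, 0], "rotation": [0, 0, 0]}, {"grip": 1, "dp": [0, 0, 0], "rotation": [0, 0, 0]}]'

```text
time_s: 14.03
tool_pos: [0.5587, 0.0607, 0.0856]
tool_rot: [-179.4, -0.3, -64.0]
force: [1.1, 0.2, -2.6]
grip_width: 0.0271
```

```bash
python3 chk2.py
```

```text
14.0333 [0.55867551 0.06065729 0.08560807] [-179.38642161   -0.30667331  -64.04965353] [  9.7  14.8 -21.2 105.    6.2  60.6 -77.9] [ 1.1  0.2 -2.6] 0.027079811975050907
[array([-0.0023,  0.0073,  0.0285]), array([-0.61, -0.31, -0.54])]
```

carry_out --plan '[{"grip": 1, "dp": [-0.002, 0.006, 0.008], "rotation": [-0.6, -0.3, 0]}, {"grip": 1, "dp": [0, 0, 0.008], "rotation": [0, 0, 0]}, {"grip": 1, "dp": [0, 0, 0.005], "rotation": [0, 0, 0]}, {"grip": 1, "dp": [0, 0, 0], "rotation": [0, 0, 0]}, {"grip": 1, "dp": [0, 0, 0], "rotation": [0, 0, 0]}]'

```text
time_s: 14.45
tool_pos: [0.5533, 0.0602, 0.0648]
tool_rot: [-179.9, -0.1, -64.0]
force: [-0.3, 0.8, -3.6]
grip_width: 0.027
```

```bash
python3 chk2.py
```

```text
14.45 [0.55327484 0.06015998 0.06484164] [-1.79869041e+02 -5.73473721e-02 -6.40309940e+01] [  9.6  16.  -21.1 106.3   6.7  58.8 -78.2] [-0.3  0.8 -3.6] 0.02702515926449086
[array([-0.0002,  0.0019,  0.0078]), array([-0.13, -0.06, -0.52])]
```

carry_out --plan '[{"grip": 1, "dp": [0, 0, 0.004], "rotation": [0, 0, 0]}, {"grip": 1, "dp": [0, 0, 0.002], "rotation": [0, 0, 0]}, {"grip": 1, "dp": [0, 0, 0.001], "rotation": [0, 0, 0]}, {"grip": 1, "dp": [0, 0, 0.001], "rotation": [0, 0, 0]}]'

```text
time_s: 14.78
tool_pos: [0.5542, 0.06, 0.0574]
tool_rot: [-179.8, -0.1, -64.1]
force: [-3.0, -0.9, 8.8]
grip_width: 0.0268
```

carry_out --plan '[{"grip": 1, "dp": [0, 0, 0.0015], "rotation": [0, 0, 0]}]'

```text
time_s: 14.87
tool_pos: [0.5543, 0.06, 0.0573]
tool_rot: [-179.8, -0.1, -64.1]
force: [-4.6, -0.7, 12.0]
grip_width: 0.0264
```

carry_out --plan '[{"grip": 1, "dp": [0, 0, 0.0015], "rotation": [0, 0, 0]}]'

```text
time_s: 14.95
tool_pos: [0.5543, 0.06, 0.0574]
tool_rot: [-179.8, -0.1, -64.1]
force: [-3.5, -1.1, 7.0]
grip_width: 0.0266
```

The foot is seated at TCP z 0.0574, as predicted. Releasing.

carry_out --plan '[{"grip": 1, "dp": [0, 0, 0], "rotation": [0, 0, 0]}, {"grip": 0.6, "dp": [0, 0, 0], "rotation": [0, 0, 0]}, {"grip": 0.5, "dp": [0, 0, 0], "rotation": [0, 0, 0]}, {"grip": 0.3, "dp": [0, 0, 0], "rotation": [0, 0, 0]}, {"grip": 0, "dp": [0, 0, 0], "rotation": [0, 0, 0]}, {"grip": 0, "dp": [0, 0, 0], "rotation": [0, 0, 0]}, {"grip": 0, "dp": [0, 0, 0], "rotation": [0, 0, 0]}, {"grip": 0, "dp": [0, 0, 0], "rotation": [0, 0, 0]}]' --force 10

```text
time_s: 15.62
tool_pos: [0.5576, 0.0605, 0.0602]
tool_rot: [-179.5, -0.3, -64.1]
force: [0.5, -0.2, 0.6]
grip_width: 0.0664
```

```bash
python3 chk2.py
```

```text
15.6167 [0.5575559  0.06051453 0.06016496] [-179.45901374   -0.26338225  -64.09016963] [  9.5  16.4 -21.  106.3   7.   57.9 -78.5] [ 0.5 -0.2  0.6] 0.0663827931767891
[array([-0.0017,  0.0059,  0.0031]), array([-0.54, -0.27, -0.58])]
```

carry_out --plan '[{"grip": 0, "dp": [0, 0, -0.008], "rotation": [0, 0, 0]}, {"grip": 0, "dp": [0, 0, -0.015], "rotation": [0, 0, 0]}, {"grip": 0, "dp": [0, 0, -0.025], "rotation": [0, 0, 0]}, {"grip": 0, "dp": [0, 0, -0.03], "rotation": [0, 0, 0]}, {"grip": 0, "dp": [0, 0, -0.035], "rotation": [0, 0, 0]}, {"grip": 0, "dp": [0, 0, -0.035], "rotation": [0, 0, 0]}, {"grip": 0, "dp": [0, 0.03, -0.02], "rotation": [0, 0, 0]}, {"grip": 0, "dp": [0, 0.03, 0], "rotation": [0, 0, 0]}]'

```text
time_s: 16.28
tool_pos: [0.5018, 0.0371, 0.2361]
tool_rot: [-179.6, 0.0, -63.7]
force: [-0.3, 0.4, -0.6]
grip_width: 0.0869
```

carry_out --plan '[{"grip": 0, "dp": [0, 0.03, 0], "rotation": [0, 0, 0]}, {"grip": 0, "dp": [0, 0, 0], "rotation": [0, 0, 0]}, {"grip": 0, "dp": [0, 0, 0], "rotation": [0, 0, 0]}]'

```text
time_s: 16.53
tool_pos: [0.4718, 0.0213, 0.2411]
tool_rot: [-179.3, -0.3, -63.9]
force: [0.8, 0.6, 0.4]
grip_width: 0.087
```

```bash
python3 chk2.py; python3 - <<'E'
from h import *
from cell import env
im=env.read_camera("scene");p=env.camera_params("scene")
def sub(i):return i[110:270,130:370,::-1]
cv2.imwrite("pics/v8.png",cv2.resize(sub(im),(780,520),interpolation=cv2.INTER_CUBIC))
h=cv2.cvtColor(im,cv2.COLOR_RGB2HSV).astype(int)
k,l,s,c=cv2.connectedComponentsWithStats(((h[...,1]<45)&(h[...,2]>150))[185:225,150:195].astype(np.uint8))
i=1+s[1:,4].argmax();b=s[i,:2]+(s[i,2:4]-1)/2+[150,185];print("lid",s[i],b,plane(p,b,.086))
print("expected",proj(p,np.array([.5547,-.2347,.091])),proj(p,np.array([.5547,-.2347,.086])))
for z in(.005,.021,.097):print(z,proj(p,np.array([.5515,.0595,z])))
E
```

```text
16.5333 [0.47182391 0.02125612 0.24109512] [-179.29762428   -0.28943312  -63.88195726] [ 14.9  -3.8 -19.6 105.6  -1.3  77.2 -68.3] [0.8 0.6 0.4] 0.08700578697151728
[array([-0.0002, -0.0861,  0.1852]), array([-0.7 , -0.29, -0.37])]
lid [ 12  10  22  18 128] [172.5 203.5] [ 0.55691948 -0.23627123  0.086     ]
expected [172.86294967 201.93295628] [173.15072657 202.94641902]
0.005 [269.11393944 221.37800483]
0.021 [269.21815296 218.45054952]
0.097 [269.7440259  203.67828594]
```

View pics/v8.png

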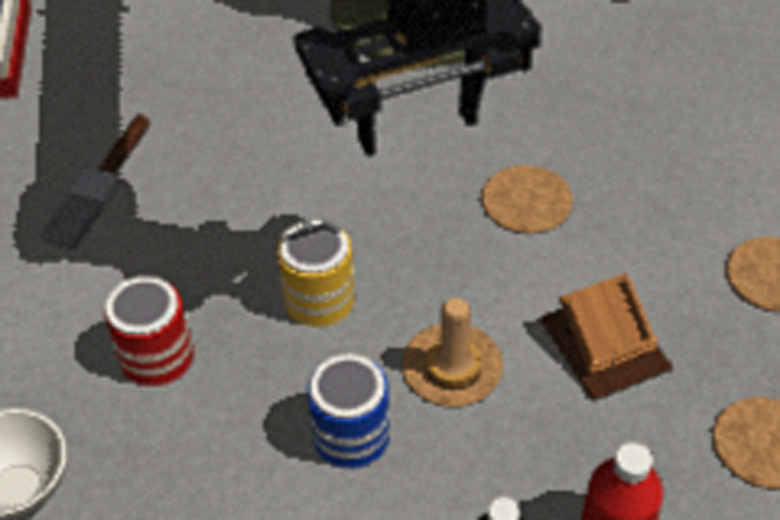

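The press stands upright and centred on the target coaster at (453,365). The lid sits level and is now at the same height as the closed tubs' lids. The arm is clear and nothing else has moved.

```bash
python3 -c "
from cell import env
print(env.sign_off())"
```

```text
the job is handed in; nothing more can be done
None
```

I pressed the crimson tub's lid home, stood the press on the right-hand coaster, let go and handed the job in at about 16.6 s. The sign-off gave no verdict.

- **Pressing:** I gripped the press along its 30° axis, drew it out of the rest and turned it upright over the lid. The push read about 36 N at the wrist, within 3–4 mm of the lid's middle, and the TCP ended about 4 mm lower. A gentler second push gave about 19 N with only 0.1 mm more travel at its end, so the lid was bottomed.
- **Lid check:** in the last scene picture the lid is level. It images about 1.5 px lower than before, against 1 px expected for a 5 mm drop. The position that gives for it is about 2.7 mm from my first estimate, within the camera's pixel and calibration error but not a tight check on the 4 mm limit.
- **Press check:** it stands upright near the coaster's centre, with the TCP about 3 mm from my measured centre just before release. The gripper is open and clear, and none of the things in that view look moved. The ink and pigment bottles and the bowl were only partly in frame.
- **What disagreed:** arm moves overshot or fell short by up to 20 mm when chained, so I corrected with short steps that let the arm settle. I did not log the contact force during the snap itself; 36 N is the highest end-of-row reading.

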